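Find the loose cover screw on the shield box and hold its cover open

ROBOT

A 6-joint arm with a two-finger parallel gripper is mounted at the origin on the work surface. World frame = base frame: x ahead of the robot, y to its left, z up, the work surface at z = 0. Lengths are in m, angles in rad, forces in N, time in s.
With the tool pointing down it reaches from about 0.425 to 0.95 m from the base axis. Payload 3.5 kg.
Tool frame: the origin (TCP) lies midway between the tips of the shut fingers; the grasp point (between the pads) lies 19 mm behind it; z points along the fingers, y is the line along which they close (so a half turn about z gives the same grasp; the last joint's range is limited). The gripper opens to 85 mm and grips with 20 to 120 N. Pads are 22 mm wide; open, the fingers measure 114 mm over their backs; the gripper's body (76 mm by 85 mm) begins 54 mm behind the grasp point. The pads swing forward as they close: fully open they stand 13 mm farther back than shut.
Start: joints at [1.118, 0.286, 1.577, -0, 1.279, -0.15], TCP at [0.201, 0.644, 0.231] pointing down, gripper open.
Joint ranges: [-2.77, 2.77], [-0.9, 2.22], [0.21, 2.48], [-1.53, 4.67], [0.24, 2.81], [-2.84, 2.84]. Speed limits (rad/s): [2.79, 2.79, 3.14, 3.14, 3.14, 3.14].

INTERFACE

Orientations are given as a unit quaternion [x, y, z, w].
In Python, from plant import get_state, read_camera, ctrl gives the robot as it stands.
- The arm moves only by the shell command python3 -m crank 'ROWS' [FORCE]. ROWS is JSON, a list of rows, each a list of 3 entries, a list of its own where there are three numbers: the shift along the tool's x, y, z in mm, then the turn about the tool's z in degrees, then the closure in counts, from 0 (fully open) to 255 (shut). In form: [[[tx, ty, tz], yaw, claw], ...]. A call has 1 to 10 rows; each row is the pose to reach, as a shift and turn from the pose commanded when the call began, along the tool's axes at that moment; what a row does not reach only later rows make up. A row lasts 1/10 s, in which the tool goes at most 50 mm and 8.59 degrees, less where a joint would pass 70% of its speed; a pose out of reach is approached as far as the arm can. A call with a gripper value outside its range is refused whole. The fingers move at their own pace and stop on an object; FORCE is the grip in N (left out, the last holds). Time passes only in rows, so rows that repeat a pose let the fingers close. It gives the time, the measured TCP pose, the force, the opening and the grip force at its end, in the units of the state.
- get_state(): the state, without advancing time (a new reading comes with each control period).
- read_camera(name): name is "side" or "top"; returns a dict with "frame" (420x560x3 uint8, blue, green, red), "range_z" (420x560 float32, m along the optical axis (not along the pixel's ray), 0 where there is no reading), "vfov" (degrees; the focal length in pixels is half the picture's height over the tangent of half this angle, whatever the lens; pixels are square), "cx", "cy" (the principal point, pixels), "k1" (the pictures are not rectified: a ray, as slopes to the right and down, at radius r is drawn at 1 + k1 r^2 times it, then the intrinsics apply), "origin" and "orientation" of the camera in the world. Camera axes: x right, y down, z forward; pixel columns grow to the right and rows downward; lengths in m; the calibration is good to about 2 mm. A picture is of the moment at which its call begins.
- ctrl.sign_off(): hands the job in; it is judged then, once.
The state is a dict: "time": time; "qpos": joint angles; "dq": joint speeds; "joint_efforts": joint torques, N m; "eef_pos": TCP position; "tcp_rot": TCP orientation; "contact_force": force on the tool from outside, world axes, zero at the start; "wrist_torque": the same for the moment, N m; "opening": opening from 0.0 (shut) to 1.0 (fully open); "finger_force": force on a finger pad.
Only numpy, scipy, OpenCV 4.12 (cv2) and the standard library are available. Lean on these libraries where they do the work, as an engineer would, in place of code of your own. Each camera call takes 0.05 s, during which the arm holds its last target. There are 200 camera calls.

TASK

First turn the transformer's dial down to zero so that the shield box is dead. Then tap the heads of the box's three cover screws from above to find the one that has not caught its thread and gives under the tap, and lift the cover that this screw sits in until it stands open at about 40 degrees or more. Finish while still holding that cover open, so that I can look at the thread under it; the other covers stay shut, the dial stays at zero and the things lying around stay where they are.

Things in the scene. Friction and masses are not known exactly. Their poses are not given: they have to be found in the camera images.
- transformer: bench variable transformer that feeds the shield box, a fixed steel-blue case 150 (x) x 170 (y) x 120 high with a white round dial plate on its top; origin: centre of its underside; its x axis points away from the robot at yaw 0 (it may be turned by up to 0.35 rad)
- dial (a joint): the transformer's black dial knob, turning about a vertical axis; value in rad, 0 = pointer on the zero mark (the long red mark, at 135 degrees counter-clockwise from the case's x axis, seen from above), growing as the knob turns CLOCKWISE seen from above (scale 0 to 4.71 rad, black marks); so turn it counter-clockwise to come down to zero; it runs on 0.26 rad past zero before a stop; starts at 0.6 to 1.4; stays where it is left, friction about 0.06 N m
- dial_grip (a point): centre of the top face of the knob's grip bar, 152.5 above the table, on the turning axis; its x axis runs along the bar and towards the pointer end (white line on that half of the bar, black tip over the plate, 43 from the axis), its z is up. The bar is 54 long, 15 wide and 22 high and stands on a round skirt 62 across
- shield_box: fixed aluminium screened box, 124 (x) x 252 (y) x 50 high, with three bays side by side along its y axis, each with its own hinged cover; origin: centre of its underside; x axis points away from the robot at yaw 0 (it may be turned by up to 0.25 rad)
- cover_1_hinge (a point): middle of the hinge line of the left-hand (+y) cover, 51.5 above the table along the robot's side of the box; the hinge line is its y axis (the box's y axis); it turns with the cover: its x axis runs along the cover from the hinge to the screw, its z is the cover's outward normal
- cover_1 (a joint): opening angle of the left-hand (+y) cover (steel sheet 78 wide, 3 thick, reaching from the hinge line to 114 from it, about 0.14 kg), rad: 0 shut, growing as its far edge swings up and back towards the robot, to 1.35 at most; it falls shut when let go; a cover whose screw has caught its thread cannot be opened
- screw_1_head (a point): centre of the top of the black thumb-screw head of the left-hand (+y) cover; with the cover shut 77 above the table. The head is 18 in diameter and 18 high, stands upright on the cover 98 from the hinge line, its underside 6 above the cover's top face; it can be gripped to lift the cover
- screw_1 (a joint): how far screw 1 is pushed down into its cover, m: 0 at rest; a screw that has caught its thread does not give (under 0.5 mm); the one that has not sinks 5 mm under about 1.5 to 3 N and springs back up. At rest all three look the same and any of the three may be the loose one. The screws stay in their covers and need not be turned
- cover_2_hinge (a point): middle of the hinge line of the middle cover, 51.5 above the table along the robot's side of the box; the hinge line is its y axis (the box's y axis); it turns with the cover: its x axis runs along the cover from the hinge to the screw, its z is the cover's outward normal
- cover_2 (a joint): opening angle of the middle cover (steel sheet 78 wide, 3 thick, reaching from the hinge line to 114 from it, about 0.14 kg), rad: 0 shut, growing as its far edge swings up and back towards the robot, to 1.35 at most; it falls shut when let go; a cover whose screw has caught its thread cannot be opened
- screw_2_head (a point): centre of the top of the black thumb-screw head of the middle cover; with the cover shut 77 above the table. The head is 18 in diameter and 18 high, stands upright on the cover 98 from the hinge line, its underside 6 above the cover's top face; it can be gripped to lift the cover
- screw_2 (a joint): how far screw 2 is pushed down into its cover, m: 0 at rest; a screw that has caught its thread does not give (under 0.5 mm); the one that has not sinks 5 mm under about 1.5 to 3 N and springs back up. At rest all three look the same and any of the three may be the loose one. The screws stay in their covers and need not be turned
- cover_3_hinge (a point): middle of the hinge line of the right-hand (-y) cover, 51.5 above the table along the robot's side of the box; the hinge line is its y axis (the box's y axis); it turns with the cover: its x axis runs along the cover from the hinge to the screw, its z is the cover's outward normal
- cover_3 (a joint): opening angle of the right-hand (-y) cover (steel sheet 78 wide, 3 thick, reaching from the hinge line to 114 from it, about 0.14 kg), rad: 0 shut, growing as its far edge swings up and back towards the robot, to 1.35 at most; it falls shut when let go; a cover whose screw has caught its thread cannot be opened
- screw_3_head (a point): centre of the top of the black thumb-screw head of the right-hand (-y) cover; with the cover shut 77 above the table. The head is 18 in diameter and 18 high, stands upright on the cover 98 from the hinge line, its underside 6 above the cover's top face; it can be gripped to lift the cover
- screw_3 (a joint): how far screw 3 is pushed down into its cover, m: 0 at rest; a screw that has caught its thread does not give (under 0.5 mm); the one that has not sinks 5 mm under about 1.5 to 3 N and springs back up. At rest all three look the same and any of the three may be the loose one. The screws stay in their covers and need not be turned
- dev_board: bystander: green circuit board on a clear plate 125 x 190, 35 high, loose; origin: centre of its underside
- breadboard: bystander: white breadboard 55 x 83 x 9, loose; origin: centre of its underside
- camera_stand: bystander: small blue camera board on a steel stand, base 76 across, 145 high, the board 76 out to the stand's -y side, loose; origin: centre of its underside
- screwdriver: bystander: red-handled screwdriver lying beside the box, loose, along its own x axis

How it is judged:
By the outcome, as a careful person would: the job done as asked, in the order asked, and still so for the second after the job is handed in, while the arm keeps its last pose, push and grip.
It also fails if it takes over 61 s, if anything falls off the work surface, if the arm or the gripper's body presses on something with over 40 N, if the wrist force passes 120 N, or if a joint passes its speed limit or range.

## Working session

There is one attempt and no reset: what is moved stays moved. The work goes in short steps, Python scripts to look and compute and a shell command to move; the robot and the scene stay as the last step left them, time stands still between calls to the robot, and variables do not carry over. Pictures are saved under pics/ and viewed, at most 10 in all, crops included, and the job is handed in when it is done.

```bash
mkdir -p pics; ls; python3 - <<'E'
from plant import get_state, read_camera
import cv2,numpy as np
s=get_state();print({k:np.round(v,3).tolist() for k,v in s.items()})
for n in("top","side"):
    c=read_camera(n);cv2.imwrite(f"pics/{n}0.png",c["frame"]);np.savez(f"{n}0.npz",**c)
    print(n,{k:v for k,v in c.items() if k not in("frame","range_z")})
E
```

```text
pics
{'time': 0.0, 'qpos': [1.118, 0.287, 1.578, -0.0, 1.279, -0.15], 'dq': [-0.0, -0.001, -0.001, -0.001, -0.0, 0.0], 'joint_efforts': [-0.001, -40.598, -29.262, -0.0, 0.006, -0.0], 'eef_pos': [0.201, 0.644, 0.23], 'tcp_rot': [0.151, 0.989, -0.001, -0.0], 'contact_force': [-0.224, 1.237, -0.664], 'wrist_torque': [-0.01, -0.03, -0.003], 'finger_force': 0.0, 'opening': 0.997}
top {'vfov': 47.498303669571484, 'cx': 265.4660383451143, 'cy': 207.6136891019901, 'k1': -0.15104752280412537, 'origin': array([ 0.47219248, -0.0033295 ,  1.18905339]), 'orientation': array([-0.70297947,  0.71000417, -0.03194857,  0.0263294 ])}
side {'vfov': 52.495547884608506, 'cx': 282.0408534698527, 'cy': 205.89575599718228, 'k1': -0.11940104051416206, 'origin': array([ 0.52508631, -0.5807405 ,  0.80147123]), 'orientation': array([ 0.93849538, -0.07287813,  0.01976619, -0.33693395])}
```

View pics/top0.png

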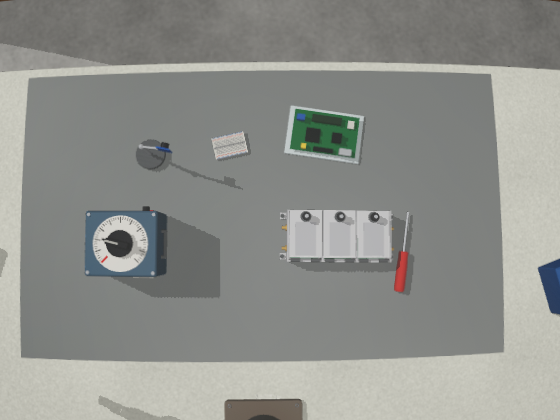

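View pics/side0.png

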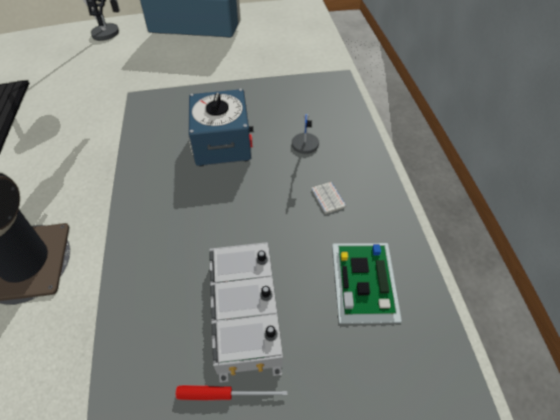

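The top view shows the dial at about (120,243) with its pointer towards (104,240), the red zero mark at (104,260), and the screw heads at (306,216), (340,216) and (374,216). I'll measure these now.

```bash
cat > h.py <<'E'
import numpy as np,cv2
from scipy.spatial.transform import Rotation as R
def load(n): return dict(np.load(n))
def ray(c,uv):
    f=210/np.tan(np.radians(float(c["vfov"]))/2)
    K=np.array([[f,0,c["cx"]],[0,f,c["cy"]],[0,0,1]],float)
    p=cv2.undistortPointsIter(np.array(uv,float).reshape(-1,1,2),K,np.array([float(c["k1"]),0,0,0]),None,None,(3,100,1e-10)).reshape(-1,2)
    return R.from_quat(c["orientation"]).apply(np.c_[p,np.ones(len(p))])
def onz(c,uv,z):
    d=ray(c,uv);return c["origin"]+d*((z-c["origin"][2])/d[:,2])[:,None]
def blobs(m,amin=8):
    n,l,s,ce=cv2.connectedComponentsWithStats(m.astype(np.uint8));return [(int(s[i,4]),ce[i].round(1).tolist(),s[i,:4].tolist()) for i in range(1,n) if s[i,4]>=amin]
E
python3 - <<'E'
from h import *
c=load("top0.npz");F=c["frame"];H=cv2.cvtColor(F,cv2.COLOR_BGR2HSV)
box=lambda x0,y0,x1,y1:(slice(y0,y1),slice(x0,x1))
def sub(m,x0,y0,x1,y1):
    o=np.zeros_like(m);o[y0:y1,x0:x1]=m[y0:y1,x0:x1];return o
dark=F.max(2)<60
print("screws",[(b,onz(c,[b[1]],.077)[0].round(4).tolist()) for b in blobs(sub(dark,290,205,390,230),15)])
m=sub((F.min(2)>150),90,212,150,275)
pts=np.argwhere(m)[:,::-1].astype(np.float32)
hull=cv2.convexHull(pts);e=cv2.fitEllipse(hull);print("plate",e,onz(c,[e[0]],.122))
print("knob",blobs(sub(dark,95,220,145,268),10))
red=sub((F[...,2]>130)&(F[...,1]<90),90,225,145,275);b=blobs(red,3);print("red",b,onz(c,[b[0][1]],.121))
r=c["range_z"];print("range knob",r[243,120],r[230,105],r[216,340],r[240,340])
# box lid & case outlines
for nm,mm,z,a in(("case",(H[...,0]>95)&(H[...,0]<120)&(H[...,1]>90),.12,(80,205,160,282)),("lids",F.min(2)>120,.053,(287,205,393,265))):
    p=np.argwhere(sub(mm,*a))[:,::-1].astype(np.float32)
    q=onz(c,p,z)[:,:2].astype(np.float32);print(nm,cv2.minAreaRect(q*1000))
x=F[195:285,75:175];y=F[195:275,275:400]
cv2.imwrite("pics/dial.png",np.hstack([cv2.resize(x,None,fx=5,fy=5,interpolation=2)]))
E
```

```text
screws []
plate ((119.86502838134766, 243.2095184326172), (54.91663360595703, 56.42940902709961), 8.453577041625977) [[0.48280801 0.31745922 0.122     ]]
knob [(486, [119.2, 243.3], [105, 231, 27, 26])]
red [(5, [104.0, 259.0], [102, 257, 5, 5])] [[0.44717315 0.35453928 0.121     ]]
range knob 1.0369033 1.0657322 1.1148485 1.1330626
case ((426.91650390625, 391.6201171875), (17.36785316467285, 25.825977325439453), 79.51626586914062)
lids ((500.3553466796875, -190.87481689453125), (255.35960388183594, 140.5102081298828), 89.46560668945312)
```

View pics/dial.png

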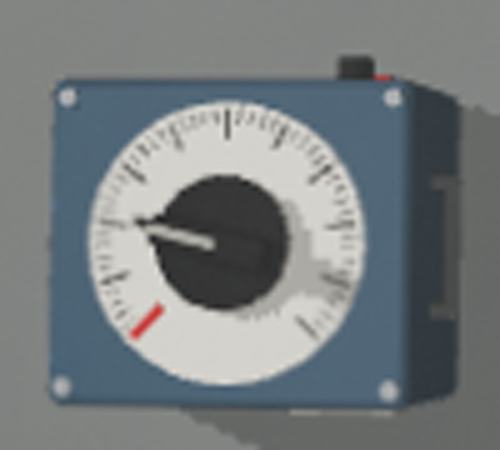

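The enlarged dial shows the pointer tip near crop (140,222), the white line from (150,228) to (213,245) and the red zero mark from (134,336) to (162,307). The dial therefore has to turn counter-clockwise by roughly 55°.

```bash
python3 - <<'E'
from h import *
c=load("top0.npz");F=c["frame"];r=c["range_z"]
v,u=np.mgrid[200:270,280:400];uv=np.c_[u.ravel(),v.ravel()]
P=c["origin"]+ray(c,uv)*r[200:270,280:400].ravel()[:,None]
m=(P[:,2]>.066)
M=np.zeros((420,560),np.uint8);M[uv[m][:,1],uv[m][:,0]]=1
S=[]
for b in blobs(M,10): print(b,onz(c,[b[1]],.077)[0].round(4))
l=(P[:,2]>.046)&(P[:,2]<.06);print("lid",cv2.minAreaRect((P[l][:,:2]*1000).astype(np.float32)))
v,u=np.mgrid[200:285,80:160];uv=np.c_[u.ravel(),v.ravel()]
P=c["origin"]+ray(c,uv)*r[200:285,80:160].ravel()[:,None]
l=(P[:,2]>.112)&(P[:,2]<.128);print("case",cv2.minAreaRect((P[l][:,:2]*1000).astype(np.float32)))
k=P[:,2]>.143;print("bar",cv2.minAreaRect((P[k][:,:2]*1000).astype(np.float32)),P[k].mean(0))
px=lambda x,y:[75+x/5-.4,195+y/5-.4]
ctr=onz(c,[[119.6,243.2]],.122)[0]
a=lambda d:np.degrees(np.arctan2(d[1],d[0]))
print("tip",a((onz(c,[px(140,222)],.124)[0]-ctr)),"red",a(onz(c,[px(148,321)],.122)[0]-ctr))
L=onz(c,[px(150,228),px(213,245)],.1525);print("line",a(L[0]-L[1]),L)
E
```

```text
(55, [306.2, 215.5], [302, 212, 9, 8]) [ 0.5446 -0.1077  0.077 ]
(51, [340.9, 216.1], [337, 212, 9, 9]) [ 0.5424 -0.1894  0.077 ]
(56, [374.6, 216.2], [371, 213, 9, 8]) [ 0.5412 -0.2697  0.077 ]
lid ((496.82952880859375, -189.72216796875), (253.44461059570312, 125.04991149902344), 88.87517547607422)
case ((482.1929626464844, 317.8250732421875), (171.07896423339844, 148.435302734375), 89.6093521118164)
bar ((472.6947937011719, 171.7929229736328), (349.5743713378906, 21.684764862060547), 86.28604888916016) [0.48137849 0.26890364 0.30614147]
tip 76.2399642547239 red 134.61085861487206
line 75.24159711968144 [[0.4892146  0.34295506 0.1525    ]
 [0.48166563 0.31429911 0.1525    ]]
```

```bash
python3 -m crank '[[[-366,-228,0],87,0],[[-366,-228,0],87,0],[[-366,-228,0],87,0],[[-366,-228,0],87,0],[[-366,-228,0],87,0],[[-366,-228,0],87,0],[[-366,-228,0],87,0],[[-366,-228,0],87,0],[[-366,-228,0],87,0],[[-366,-228,0],87,0]]' 30; python3 -m crank '[[[0,0,0],10,0],[[0,0,0],0,0],[[0,0,0],0,0],[[0,0,0],0,0]]'; python3 - <<'E'
from h import *
from plant import *
s=get_state();print(s["time"],s["eef_pos"],R.from_quat(s["tcp_rot"]).as_matrix().round(3).tolist(),s["qpos"],s["contact_force"])
c=read_camera("top");cv2.imwrite("pics/t1.png",cv2.resize(c["frame"][180:300,60:220],None,fx=4,fy=4))
E
```

```text
time: 1.1
eef_pos: [0.4849, 0.3142, 0.2308]
tcp_rot: [0.788, 0.616, -0.0, 0.0]
contact_force: [-0.8, 1.3, 0.3]
opening: 1.003
finger_force: 0.0
time: 1.5
eef_pos: [0.4823, 0.3175, 0.2309]
tcp_rot: [0.785, 0.62, -0.0, -0.0]
contact_force: [-0.2, 0.9, 0.8]
opening: 1.002
finger_force: 0.0
1.5 [0.48233896 0.31745532 0.23089548] [[0.232, 0.973, -0.001], [0.973, -0.232, -0.0], [-0.0, -0.001, -1.0]] [4.06442129e-01 7.37440292e-02 1.82125889e+00 1.49221363e-05
 1.24740517e+00 6.40816263e-01] [-0.17403406  0.93976816  0.79344042]
```

```bash
python3 -m crank '[[[0,0,40],1,0],[[0,0,70],1,0],[[0,0,95],1,0],[[0,0,95],1,0],[[0,0,95],1,255],[[0,0,95],1,255],[[0,0,95],1,255],[[0,0,95],1,255],[[0,0,95],1,255],[[0,0,95],1,255]]' 30; python3 -m crank '[[[0,0,0],0,255],[[0,0,0],0,255]]'
```

```text
time: 2.55
eef_pos: [0.4837, 0.3176, 0.1376]
tcp_rot: [0.79, 0.614, 0.001, 0.001]
contact_force: [2.0, -1.6, 3.0]
opening: 0.169
finger_force: 34.4
time: 2.75
eef_pos: [0.4837, 0.3176, 0.1376]
tcp_rot: [0.79, 0.614, 0.001, 0.001]
contact_force: [1.3, -1.8, 5.6]
opening: 0.163
finger_force: 34.7
```

```bash
python3 -m crank '[[[0,0,0],-7,255],[[0,0,0],-14,255],[[0,0,0],-21,255],[[0,0,0],-28,255],[[0,0,0],-35,255],[[0,0,0],-42,255],[[0,0,0],-49,255],[[0,0,0],-55,255],[[0,0,0],-59,255],[[0,0,0],-59,255]]'; python3 -m crank '[[[0,0,0],0,255],[[0,0,0],0,255],[[0,0,0],0,255]]'
```

```text
time: 3.75
eef_pos: [0.4859, 0.3182, 0.1376]
tcp_rot: [0.385, 0.923, 0.003, 0.004]
contact_force: [8.5, 1.2, 0.4]
opening: 0.162
finger_force: 34.1
time: 4.05
eef_pos: [0.4859, 0.3182, 0.1376]
tcp_rot: [0.385, 0.923, 0.003, 0.004]
contact_force: [8.3, 0.4, 0.4]
opening: 0.164
finger_force: 34.1
```

```bash
python3 -m crank '[[[0,0,0],0,120],[[0,0,0],0,60],[[0,0,0],0,60],[[0,0,0],0,60],[[0,0,-40],0,60],[[0,0,-80],0,60],[[0,0,-95],0,60],[[0,0,-95],0,60]]'; python3 - <<'E'
from h import *
from plant import *
s=get_state();p=s["eef_pos"];M=R.from_quat(s["tcp_rot"]).as_matrix()
print(s["time"],p,(M.T@(np.array([.5424,-.1894,.12])-p)*1000).round(1), np.degrees(np.arctan2(M[1,1],M[0,1])),s["contact_force"])
E
```

```text
time: 4.85
eef_pos: [0.4839, 0.3183, 0.2345]
tcp_rot: [0.385, 0.923, 0.002, 0.002]
contact_force: [-0.1, 0.4, -0.6]
opening: 0.767
finger_force: 0.0
4.85 [0.48388784 0.31825898 0.2345188 ] [-401.7 -316.3  113.6] 44.71827921053559 [-0.08351349  0.44642444 -0.6425585 ]
```

```bash
python3 -m crank '[[[-402,-316,0],-44,255],[[-402,-316,0],-44,255],[[-402,-316,0],-44,255],[[-402,-316,0],-44,255],[[-402,-316,0],-44,255],[[-402,-316,0],-44,255],[[-402,-316,0],-44,255],[[-402,-316,0],-44,255],[[-402,-316,0],-44,255],[[-402,-316,0],-44,255]]'; python3 -m crank '[[[0,0,0],0,255],[[0,0,0],0,255],[[0,0,0],0,255],[[0,0,0],0,255]]'; python3 - <<'E'
from h import *
from plant import *
s=get_state();p=s["eef_pos"];M=R.from_quat(s["tcp_rot"]).as_matrix()
for q in([.5446,-.1077,.087],[.5424,-.1894,.087],[.5412,-.2697,.087]):print((M.T@(np.array(q)-p)*1000).round(1))
print(s["time"],p, np.degrees(np.arctan2(M[1,1],M[0,1])),s["contact_force"],s["opening"],s["qpos"].round(2))
c=read_camera("top");np.savez("top2.npz",**c)
cv2.imwrite("pics/t2.png",np.vstack([cv2.resize(c["frame"][195:285,75:175],(500,450)[::1],interpolation=2)]))
E
```

```text
time: 5.85
eef_pos: [0.5355, -0.1569, 0.2283]
tcp_rot: [0.011, 1.0, 0.001, -0.002]
contact_force: [0.4, 0.7, 0.6]
opening: -0.003
finger_force: 0.0
time: 6.25
eef_pos: [0.5366, -0.1538, 0.2304]
tcp_rot: [0.01, 1.0, 0.0, -0.001]
contact_force: [-0.5, -0.6, 0.1]
opening: 0.003
finger_force: 0.0
[ -7.3  46.1 143.5]
[ -6.8 -35.6 143.4]
[  -7.2 -115.9  143.3]
6.25 [ 0.53655912 -0.15381283  0.23044783] 88.82271521345892 [-0.46354422 -0.62187638  0.12440593] 0.0025356834621016863 [-0.46  0.03  1.87  0.    1.25 -2.01]
```

View pics/t2.png

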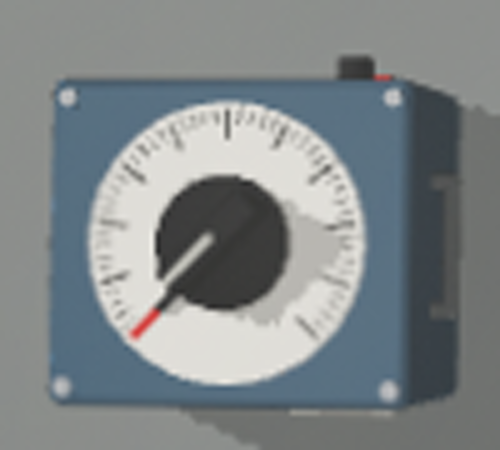

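The dial image shows the pointer tip at about (160,305), meeting the inner end of the red mark, so the dial is at zero. Next I'll tap screw 2.

```bash
python3 -m crank '[[[-7,-36,40],0,255],[[-7,-36,80],0,255],[[-7,-36,120],0,255],[[-7,-36,144],0,255],[[-7,-36,144],0,255],[[-7,-36,144],0,255]]'; for i in 1; do python3 -m crank '[[[0,0,8],0,255],[[0,0,8],0,255]]';python3 -m crank '[[[0,0,2],0,255],[[0,0,2],0,255]]';python3 -m crank '[[[0,0,1],0,255],[[0,0,1],0,255]]'; done
```

```text
time: 6.9
eef_pos: [0.5435, -0.1909, 0.0878]
tcp_rot: [0.011, 1.0, -0.0, 0.0]
contact_force: [0.1, 0.1, -0.1]
opening: -0.002
finger_force: 0.0
time: 7.1
eef_pos: [0.5438, -0.1917, 0.0804]
tcp_rot: [0.011, 1.0, -0.0, 0.001]
contact_force: [-0.2, -0.8, 0.8]
opening: -0.001
finger_force: 0.0
time: 7.3
eef_pos: [0.5434, -0.1918, 0.0779]
tcp_rot: [0.011, 1.0, -0.0, 0.0]
contact_force: [-0.1, 0.4, -0.1]
opening: 0.002
finger_force: 0.0
time: 7.5
eef_pos: [0.5434, -0.1918, 0.0769]
tcp_rot: [0.011, 1.0, -0.0, 0.0]
contact_force: [-0.7, 0.2, 2.6]
opening: -0.002
finger_force: 0.7
```

```bash
python3 -m crank '[[[0,0,1],0,255],[[0,0,1],0,255],[[0,0,1],0,255]]';python3 -m crank '[[[0,0,1],0,255],[[0,0,1],0,255],[[0,0,1],0,255]]'
```

```text
time: 7.8
eef_pos: [0.5435, -0.1919, 0.0768]
tcp_rot: [0.011, 1.0, -0.0, 0.0]
contact_force: [-2.5, 2.6, 6.5]
opening: 0.004
finger_force: 3.3
time: 8.1
eef_pos: [0.5436, -0.1919, 0.0768]
tcp_rot: [0.011, 1.0, -0.0, -0.0]
contact_force: [-4.1, 2.0, 10.1]
opening: 0.001
finger_force: 5.4
```

Screw 2 doesn't give: the force reached 10 N with no travel. Screw 1 is next.

```bash
python3 -m crank '[[[0,0,-18],0,255],[[0,42,-18],0,255],[[0,84,-18],0,255],[[0,84,-18],0,255],[[0,84,-6],0,255],[[0,84,-3],0,255],[[0,84,-3],0,255]]';python3 -m crank '[[[0,0,2],0,255],[[0,0,2],0,255],[[0,0,2],0,255]]';python3 -m crank '[[[0,0,1],0,255],[[0,0,1],0,255],[[0,0,1],0,255]]';python3 -m crank '[[[0,0,1],0,255],[[0,0,1],0,255],[[0,0,1],0,255]]'
```

```text
time: 8.8
eef_pos: [0.5449, -0.1085, 0.0769]
tcp_rot: [0.012, 1.0, 0.0, -0.001]
contact_force: [-0.7, 1.2, 1.6]
opening: 0.002
finger_force: 1.1
time: 9.1
eef_pos: [0.545, -0.1086, 0.0768]
tcp_rot: [0.012, 1.0, 0.0, -0.001]
contact_force: [-3.9, 3.4, 11.3]
opening: -0.003
finger_force: 5.5
time: 9.4
eef_pos: [0.545, -0.1086, 0.0767]
tcp_rot: [0.012, 1.0, 0.0, -0.001]
contact_force: [-6.6, 2.9, 15.6]
opening: 0.004
finger_force: 7.7
time: 9.7
eef_pos: [0.5451, -0.1086, 0.0766]
tcp_rot: [0.012, 1.0, 0.0, -0.001]
contact_force: [-8.3, 3.7, 20.2]
opening: 0.001
finger_force: 9.9
```

Screw 1 doesn't give either. I'll tap screw 3 to confirm.

```bash
python3 -m crank '[[[0,0,-20],0,255],[[1,-50,-20],0,255],[[1,-100,-20],0,255],[[1,-150,-20],0,255],[[1,-161,-20],0,255],[[1,-161,-20],0,255],[[1,-161,-8],0,255],[[1,-161,-5],0,255],[[1,-161,-5],0,255]]';python3 -m crank '[[[0,0,2],0,255],[[0,0,2],0,255],[[0,0,2],0,255]]';python3 -m crank '[[[0,0,2],0,255],[[0,0,2],0,255],[[0,0,2],0,255]]'
```

```text
time: 10.6
eef_pos: [0.5396, -0.2666, 0.0768]
tcp_rot: [0.01, 1.0, 0.001, -0.001]
contact_force: [-1.1, 1.3, 0.9]
opening: -0.001
finger_force: 0.7
time: 10.9
eef_pos: [0.5407, -0.268, 0.0766]
tcp_rot: [0.011, 1.0, 0.0, 0.0]
contact_force: [-0.8, 1.3, 2.4]
opening: 0.002
finger_force: 0.7
time: 11.2
eef_pos: [0.5408, -0.2687, 0.0746]
tcp_rot: [0.011, 1.0, -0.0, 0.0]
contact_force: [0.7, 1.7, 2.4]
opening: 0.0
finger_force: 1.0
```

```bash
python3 -m crank '[[[0,0,2],0,255],[[0,0,2],0,255],[[0,0,2],0,255]]'; python3 -m crank '[[[0,0,-45],0,255],[[0,-1,-60],0,60],[[0,-1,-60],0,60],[[0,-1,-60],0,60],[[0,-1,-60],0,60],[[0,-1,-20],0,60],[[0,-1,10],0,60],[[0,-1,10],0,60],[[0,-1,10],0,60]]' 25; python3 -m crank '[[[0,0,0],0,255],[[0,0,0],0,255],[[0,0,0],0,255],[[0,0,0],0,255],[[0,0,0],0,255],[[0,0,0],0,255],[[0,0,0],0,255]]'
```

```text
time: 11.5
eef_pos: [0.5407, -0.2688, 0.0726]
tcp_rot: [0.011, 1.0, -0.0, 0.0]
contact_force: [1.1, 1.5, 2.6]
opening: -0.002
finger_force: 1.3
time: 12.4
eef_pos: [0.5394, -0.269, 0.0609]
tcp_rot: [0.011, 1.0, 0.001, -0.001]
contact_force: [0.6, 0.2, 0.1]
opening: 0.759
finger_force: 0.0
time: 13.1
eef_pos: [0.5411, -0.2701, 0.063]
tcp_rot: [0.011, 1.0, -0.001, 0.001]
contact_force: [2.6, -0.4, 1.6]
opening: 0.195
finger_force: 25.6
```

Screw 3 is the loose one: it sank 4 mm under about 2.5 N. The head is now gripped, so I'll lift the cover along its arc.

```bash
python3 -m crank '[[[1,0,-5],0,255],[[2,0,-10],0,255],[[4,0,-15],0,255],[[6,0,-20],0,255],[[8,0,-25],0,255],[[10,0,-30],0,255],[[13,0,-34],0,255],[[15,0,-38],0,255],[[15,0,-38],0,255],[[15,0,-38],0,255]]'; python3 - <<'E'
from h import *
from plant import *
c=read_camera("side");cv2.imwrite("pics/s3.png",cv2.resize(c["frame"][210:390,180:320],None,fx=4,fy=3.3))
E
```

```text
time: 14.1
eef_pos: [0.5243, -0.2696, 0.1002]
tcp_rot: [0.011, 1.0, -0.0, -0.001]
contact_force: [-1.1, -4.9, -2.5]
opening: 0.194
finger_force: 24.5
```

View pics/s3.png

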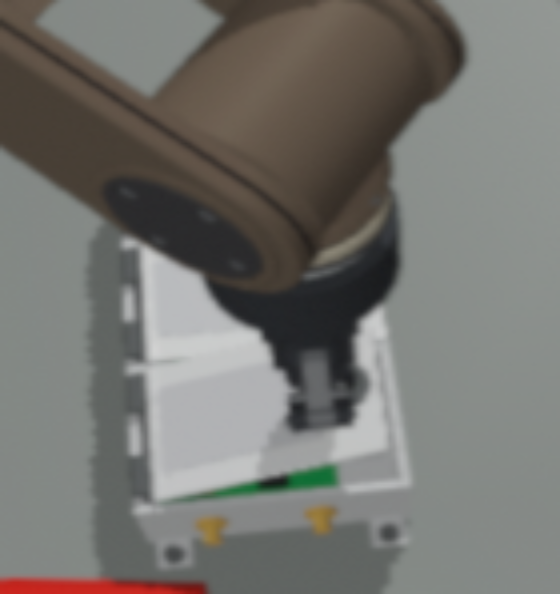

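The view shows the right-hand cover lifted by the gripped head, with the green board visible at about (310,480), and the middle cover still shut. I'll keep lifting to about 54°.

```bash
python3 -m crank '[[[3,0,-5],0,255],[[6,0,-9],0,255],[[10,0,-13],0,255],[[13,0,-16],0,255],[[17,0,-20],0,255],[[21,0,-23],0,255],[[25,0,-26],0,255],[[30,0,-29],0,255],[[35,0,-32],0,255],[[39,0,-34],0,255]]';python3 -m crank '[[[0,0,0],0,255],[[0,0,0],0,255],[[0,0,0],0,255],[[0,0,0],0,255]]'; python3 - <<'E'
from h import *
from plant import *
c=read_camera("side");cv2.imwrite("pics/s4.png",cv2.resize(c["frame"][210:390,180:320],None,fx=4,fy=3.3))
r=c["range_z"];F=c["frame"];v,u=np.mgrid[300:375,200:290]
P=c["origin"]+ray(c,np.c_[u.ravel(),v.ravel()])*r[300:375,200:290].ravel()[:,None]
B=F[300:375,200:290].reshape(-1,3)
m=(P[:,1]<-.245)&(P[:,1]>-.305)&(P[:,2]>.058)&(P[:,2]<.14)&(P[:,0]>.44)&(P[:,0]<.53)&(B.min(1)>110)
q=P[m];print(m.sum());k=np.polyfit(q[:,0],q[:,2],1);print("angle",np.degrees(np.arctan(k[0])),np.std(q[:,2]-np.polyval(k,q[:,0])),q.min(0),q.max(0))
E
```

```text
time: 15.15
eef_pos: [0.4857, -0.2687, 0.1344]
tcp_rot: [0.011, 1.0, -0.0, -0.0]
contact_force: [-0.1, -6.1, -1.6]
opening: 0.189
finger_force: 24.5
time: 15.55
eef_pos: [0.4859, -0.2687, 0.1343]
tcp_rot: [0.011, 1.0, -0.001, -0.0]
contact_force: [0.4, -5.1, -2.2]
opening: 0.19
finger_force: 24.6
799
angle 47.36193767214152 0.005189824811217225 [ 0.44458595 -0.30499643  0.05816554] [ 0.52743124 -0.24514639  0.13999827]
```

View pics/s4.png

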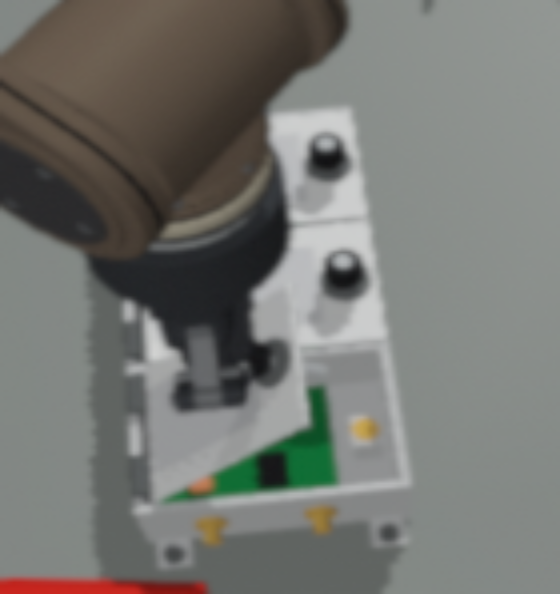

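The cover stands well open with the head still in the fingers at about (250,360), and the other two covers are shut. I'll check the angle more robustly, and check the bystanders, before handing in.

```bash
python3 - <<'E'
from h import *
from plant import *
c=read_camera("side");r=c["range_z"];F=c["frame"];v,u=np.mgrid[295:375,200:290]
P=c["origin"]+ray(c,np.c_[u.ravel(),v.ravel()])*r[295:375,200:290].ravel()[:,None]
q=P[(P[:,1]<-.285)&(P[:,1]>-.302)&(P[:,2]>.06)&(P[:,0]>.44)&(P[:,0]<.56)]
a=np.degrees(np.arctan2(q[:,2]-.053,q[:,0]-.4435));print(len(q),np.percentile(a,[10,25,50,75,90]).round(1),"ztop",q[:,2].max())
t=read_camera("top");d=cv2.absdiff(t["frame"],load("top0.npz")["frame"]).max(2)>50
print(blobs(cv2.morphologyEx(d.astype(np.uint8),cv2.MORPH_OPEN,np.ones((3,3))),10))
s=get_state();print(s["time"],s["contact_force"],s["dq"].round(3))
E
```

```text
592 [50.4 51.1 53.5 71.8 81.4] ztop 0.28981009741583164
[(15079, [367.5, 328.9], [280, 201, 177, 219]), (43, [372.2, 217.7], [369, 214, 8, 8]), (16, [406.5, 225.5], [405, 224, 4, 4]), (12, [405.0, 234.5], [404, 233, 3, 4]), (18, [404.0, 244.5], [403, 242, 3, 6]), (1133, [195.4, 408.1], [166, 388, 60, 32])]
15.7 [ 1.51045095 -4.99932093 -2.09131946] [-0.001  0.001 -0.    -0.001  0.001 -0.   ]
```

```bash
python3 -c "
from plant import ctrl
print(ctrl.sign_off())"
```

```text
the job is handed in; nothing more can be done
None
```

The dial is at zero, screw 3 (right-hand cover) is the loose one, and I handed in with its cover held open at about 53°, the other two covers shut and the bystanders untouched as far as the cameras show.

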